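Set the arbor press to the setting gauge

ROBOT

A 6-joint arm with a two-finger parallel gripper is mounted at the origin on the work surface. World frame = base frame: x ahead of the robot, y to its left, z up, the work surface at z = 0. Lengths are in m, angles in rad, forces in N, time in s.
With the tool pointing down it reaches from about 0.25 to 0.775 m from the base axis. Payload 4 kg.
Tool frame: the origin (TCP) lies midway between the tips of the shut fingers; the grasp point (between the pads) lies 19 mm behind it (grip_point_offset is the distance from the TCP to the grasp point, in m); z points along the fingers, y is the line along which they close (so a half turn about z gives the same grasp; the last joint's range is limited). The gripper opens to 94 mm and grips with 3 to 60 N. Pads are 16 mm wide; open, the fingers measure 119 mm over their backs; the gripper's body (75 mm by 177 mm) begins 78 mm behind the grasp point.
Start: joints at [-0.103, 0.087, 1.371, -0, 1.684, -0.103], TCP at [0.55, -0, 0.206] pointing down, gripper open.
Joint ranges: [-3.1, 3.1], [-0.76, 2.03], [0.27, 2.55], [-1.08, 4.22], [0.17, 2.65], [-2.57, 2.57]. Speed limits (rad/s): [2.79, 2.79, 3.14, 3.14, 3.14, 3.14].

INTERFACE

Orientations are given as [roll, pitch, yaw] about the fixed x, y, z axes, in that order (R = Rz(yaw) Ry(pitch) Rx(roll)).
In Python, from bench import * gives the robot as it stands.
- The arm moves only by the tool carry_out, never from a script. Its argument "commands" is a list of rows, each a list of 6 numbers: the shift along the tool's x, y, z in m, then the turn, a rotation vector about the tool's x, y, z in rad. In form: [[tx, ty, tz, rx, ry, rz], ...]. A call has exactly 5 rows; each row is the pose to reach, as a shift and turn from the pose commanded when the call began, along the tool's axes at that moment; what a row does not reach only later rows make up. A row lasts 1/10 s, in which the tool goes at most 50 mm and 8.59 degrees, less where a joint would pass 70% of its speed; a pose out of reach is approached as far as the arm can. A call with a gripper value outside its range is refused whole. "jaw" is the opening, from 0 (shut) to 1 (fully open), set as the call begins (left out, the last holds). The fingers move at their own pace and stop on an object; the grip force is fixed at half the most. Time passes only in rows, so rows that repeat a pose let the fingers close, or fill a call up. It gives the time, the measured TCP pose, the force, the opening and the grip force at its end, in the units of the state.
- get_obs(): the state, without advancing time (a new reading comes with each control period).
- snapshot(name): name is "scene" or "side" or "wrist"; returns a dict with "img" (420x560x3 uint8, red, green, blue), "range_z" (420x560 float32, m along the optical axis (not along the pixel's ray), 0 where there is no reading), "fx", "fy", "cx", "cy" (pixels), "distortion" ([k1, k2, p1, p2, k3] as OpenCV has them; the pictures are not rectified), "R" (3x3) and "t" (3): a world point X has camera coordinates R X + t. Camera axes: x right, y down, z forward; pixel columns grow to the right and rows downward; lengths in m; the calibration is good to about 2 mm. A picture is of the moment at which its call begins.
- close_job(): hands the job in; it is judged then, once.
The state is a dict: "time": time; "joint_positions": joint angles; "qvel": joint speeds; "joint_torque": joint torques, N m; "tool_pos": TCP position; "ee_rot": TCP orientation; "wrist_force": force on the tool from outside, world axes, zero at the start; "wrist_torque": the same for the moment, N m; "width": finger opening in m; "finger_force": force on a finger pad.
Only numpy, scipy, OpenCV 4.12 (cv2) and the standard library are available. Lean on these libraries where they do the work, as an engineer would, in place of code of your own. Each camera call takes 0.05 s, during which the arm holds its last target. There are 200 camera calls.

TASK

Set the bench press to the setting gauge: take the gauge out of its wooden tray and slide its steel blade flat along the anvil under the raised ram, centred and square to the press, until the step of its handle comes right up to the front of the ram, and let go of it there. Then pull the press's lever down gently until the ram just rests on the blade, without squeezing it hard, and leave it so. Leave the other things on the bench as they are.

Things in the scene. Friction and masses are not known exactly. Their poses are not given: they have to be found in the camera images.
- gauge: Setting gauge, 190 mm long, 0.2 kg: steel blade 60 long x 32 wide x 8 thick and a black plastic handle 130 long x 28 wide x 22 thick, undersides level; the handle's front end stands 14 above the blade: the step. Origin: on the underside, on the centreline, under the step. x points along the blade (tip +60, handle 0 to -130), z up. Centre of mass near the step. Starts flat in the tray.
- gauge_blade (a point): Point in mid-thickness of the blade, 27 mm ahead of the step: the only part that can be taken in the tray, across its 32 mm width, from above. Held here the gauge cannot go under the ram: lay it on the free bench (there is room in front of the press) and take it again by the handle.
- gauge_handle (a point): Point in the middle of the handle, 90 mm behind the step, 11 mm over the underside: grip here (85 to 100 mm behind the step) across the 28 mm width, from above, and the hand clears the press's head when the step is at the ram.
- tray: Wooden tray, fixed, 230 x 140 x 30 mm high. Origin: centre of its underside, x along it, as the gauge's x. The gauge's origin lies at x +36.5, z +8 in it; the handle is sunk flush, the recess 3 mm loose at its sides. Finger cut-out round the blade: x +37 to +88, 118 wide in y, its floor 3 mm above the bench, so the fingertips reach below the blade. Lift straight up.
- press: Green arbor press, fixed. Origin: on the bench under the ram's axis; front to its -x, z up. Foot 30 high, x -55 to +180, 115 wide. Round steel anvil plate, 90 across about the origin, flat top at z 55. Column from x +65 back. In place, the gauge's origin is at x -12.5, y 0, z 55 in this frame, its x along the press's: blade towards the column, handle out in the air in front; it lies stably so.
- press_ram: The ram, 25 x 25 x 180 mm square steel bar, moves straight up and down. Origin: centre of its flat underside, axes as the press; front face at x -12.5. Height of the origin: 70 to 73 mm above the bench at the start (15 to 18 over the anvil: the blade goes under, the handle cannot), 63 when it touches the blade lying on the anvil. Top 180 higher.
- press_head (a point): Lower front edge (screws' ends) of the press's head, middle: 31 mm in front of the ram's axis, 122 mm above the bench. The head reaches from there 181 mm back, is 70 wide and 90 high.
- lever_ball (a point): Centre of the black ball, 32 mm across, at the end of the press's lever, a 12 mm round bar; 165 mm from lever_pivot. Pinch it from above across the press's y and lead it in an arc about the pivot to the front and down; it can turn in the fingers.
- lever_pivot (a point): Pivot of the lever: x +27.5, y -62, z +167 mm in the press's frame, its axis along the press's y. The lever swings in the plane y -62.
- press_lever (a joint): Lever angle, rad. 0: bar 75 degrees above level, leaning to the front; grows as the ball goes to the front and down, at most 1.2; starts 0 to 0.2. Ram underside is 18 - 15 x angle mm over the anvil; meets the 8 mm blade at about 0.67. Stays where it is left (friction, about 3 N at the ball); each further 1 N at the ball gives 11 N at the ram, felt as a steady rise.
- bin: Clear plastic bin full of old batteries, fixed, 170 x 150 x 85 mm high; origin at the centre of its underside. It stands on one side of the press, the tray on the other.
- cell_a: Bystander: D-size battery cell, upright, 33 mm across, 61 mm tall. Leave alone.
- cell_b: Bystander: a second such cell, upright. Leave alone.
- wrench: Bystander: open-ended wrench, 180 mm, lying flat. Leave alone.
- screwdriver: Bystander: screwdriver, 170 mm, lying. Leave alone.
- hammer: Bystander: hammer, 280 mm, lying. Leave alone.
- flask: Bystander: white drinking flask with black cap, 84 mm across, 230 mm tall, upright. Leave alone.
- sanding_block: Bystander: cork sanding block, 110 x 60 x 35 mm, lying. Leave alone.
Mind the look-alikes: they are no part of the job. There is more than one size of the gauge; the job needs the smallest.

How it is judged:
On the way:
1. the blade lies home under the raised ram: flat on the anvil, centred, square, the step up to the ram (x of gauge in the frame of press between -0.0165 and -0.0105 m and y of gauge in the frame of press between -0.006 and 0.006 m and z of gauge in the frame of press between 0.052 and 0.058 m and angle between the x axis of gauge and the x axis of press, either way round below 0.1 rad and angle between gauge's own z axis and vertical below 0.06 rad and value of joint press_lever below 0.55 rad), for 0.2 s.
At the end, for the whole second after the job is handed in: The gauge lies still and flat on the anvil (within 3 mm of height, 0.06 rad), its step at most 4 mm short of the ram's front face, its centreline within 6 mm of the ram's and square within 0.1 rad, and the ram rests on the blade (touching it, underside less than 1.5 mm above the blade's 8 mm) (x of gauge in the frame of press between -0.0165 and -0.0105 m and y of gauge in the frame of press between -0.006 and 0.006 m and z of gauge in the frame of press between 0.052 and 0.058 m and angle between the x axis of gauge and the x axis of press, either way round below 0.1 rad and angle between gauge's own z axis and vertical below 0.06 rad and z of press_ram in the frame of press below 0.0645 m and contact force between press_ram and gauge above 0.5 N and linear speed of gauge below 0.02 m/s and velocity of joint press_lever below 0.05 rad/s).
It fails at once if the ram squeezes or is struck by the gauge with more than 200 N (some 18 N at the lever's ball) (contact force between press_ram and gauge above 200 N).
It fails at once if another thing on the bench is moved more than 3 cm or knocked over (distance of any of cell_a, cell_b, wrench, screwdriver, hammer, flask, sanding_block from where it was at the start of the episode above 0.03 m or angle between any of cell_a, cell_b, flask's own z axis and vertical above 0.6 rad).
It also fails if it takes over 72 s, if anything falls off the work surface, if the arm or the gripper's body presses on something with over 40 N, if the wrist force passes 120 N, or if a joint passes its speed limit or range.

## Working session

There is one attempt and no reset: what is moved stays moved. The work goes in short steps, Python scripts to look and compute and a tool call to move; the robot and the scene stay as the last step left them, time stands still between calls to the robot, and variables do not carry over. Pictures are saved under pics/ and viewed, at most 10 in all, crops included, and the job is handed in when it is done.

Besides the shell and the picture viewer there is one more tool, called after ">>>" as a command line: name --pt "numbers of a row" for each row, then --argument value for the rest. carry_out: Moves the arm, as the interface text tells. Its arguments: {"type":"object","properties":{"commands":{"type":"array","items":{"type":"array","items":{"type":"number"}}},"jaw":{"type":"number"}},"required":["commands"]}

```bash
ls; mkdir -p pics; cat > h.py <<'E'
from bench import *
import numpy as np, cv2
from scipy.spatial.transform import Rotation as Ro
def snap(n):
    s=snapshot(n); np.savez(f'{n}.npz',**{k:np.array(v) for k,v in s.items()}); return s
def load(n): return dict(np.load(f'{n}.npz'))
def K(s): return np.array([[s['fx'],0,s['cx']],[0,s['fy'],s['cy']],[0,0,1]],float)
def rays(s,uv):
    p=cv2.undistortPoints(np.array(uv,float).reshape(-1,1,2),K(s),np.array(s['distortion'],float)).reshape(-1,2)
    d=np.c_[p,np.ones(len(p))]@np.array(s['R']); c=-np.array(s['R']).T@np.array(s['t']); return c,d
def onplane(s,uv,z):
    c,d=rays(s,uv); return c+d*((z-c[2])/d[:,2])[:,None]
def depthpts(s,uv):
    uv=np.array(uv,int).reshape(-1,2); c,d=rays(s,uv); return c+d*s['range_z'][uv[:,1],uv[:,0]][:,None]
def proj(s,X):
    r,_=cv2.Rodrigues(np.array(s['R'],float)); return cv2.projectPoints(np.array(X,float).reshape(-1,1,3),r,np.array(s['t'],float),K(s),np.array(s['distortion'],float))[0].reshape(-1,2)
def save(s,name,crop=None,f=1):
    im=cv2.cvtColor(s['img'],cv2.COLOR_RGB2BGR)
    if crop: x0,y0,x1,y1=crop; im=im[y0:y1,x0:x1]
    cv2.imwrite(f'pics/{name}.png',cv2.resize(im,None,fx=f,fy=f,interpolation=cv2.INTER_CUBIC))
E
python3 - <<'E'
from h import *
for n in('scene','side'):
    s=snap(n); save(s,n+'0',f=1.4); print(n,-s['R'].T@s['t'],s['R'][2])
E
```

```text
pics
scene [ 1.25587548 -0.71576621  0.89226095] [-0.59565103  0.58396505 -0.55152939]
side [-0.03755631  0.74688739  1.17502199] [ 0.40735836 -0.5464332  -0.73175811]
```

View pics/scene0.png

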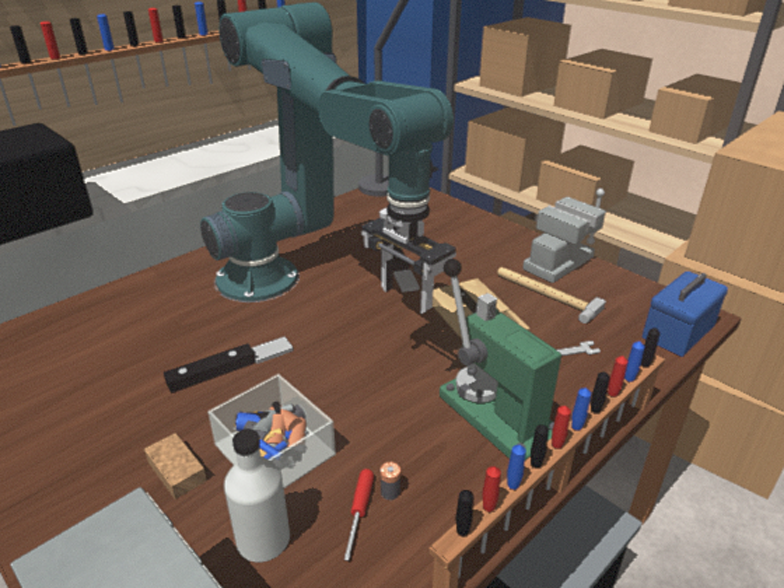

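View pics/side0.png

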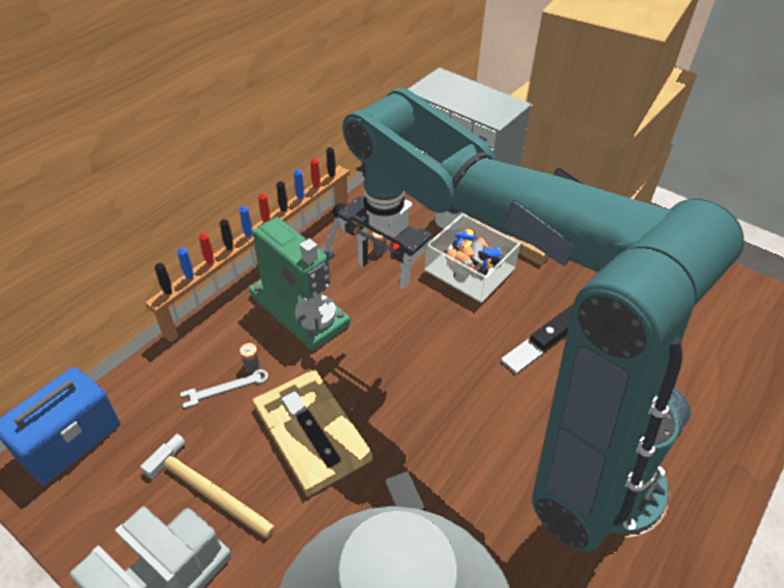

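Scene view: press at about (500,370), its lever ball at (453,267), bin at (270,430), gauge look-alike at (230,365). Side view: tray at (312,430) with a gauge in it, blade (293,402) and handle (320,440). The larger look-alike is at (535,345), and a grey blade end shows at (405,490), partly hidden by the lamp.

Candidates (800-px side view): tray gauge (312,425), loose gauge (540,345), half-hidden grey piece (405,490). I choose the tray gauge.

```bash
cat > m.py <<'E'
from h import *
P=[];C=[]
for n in('scene','side'):
    s=load(n); v,u=np.mgrid[0:420,0:560]; uv=np.c_[u.ravel(),v.ravel()]; ok=s['range_z'].ravel()>0
    X=depthpts(s,uv); P.append(X[ok]); C.append(s['img'].reshape(-1,3)[ok])
P=np.vstack(P);C=np.vstack(C); H=cv2.cvtColor(C[None],cv2.COLOR_RGB2HSV)[0].astype(int)
ins=(P[:,0]>.2)&(P[:,0]<1.1)&(abs(P[:,1])<.6)
def rect(m,t,er=0):
    q=P[m][:,:2]; med=np.median(q,0); q=q[np.linalg.norm(q-med,axis=1)<.2]
    print(t,len(q),'z',np.round(np.percentile(P[m][:,2],[5,50,95]),4),'rect',cv2.minAreaRect((q*1000).astype(np.float32)))
g=(H[:,0]>50)&(H[:,0]<85)&(H[:,1]>90)&ins&(P[:,0]>.5)
rect(g&(abs(P[:,2]-.212)<.006),'headtop')
rect(g&(abs(P[:,2]-.03)<.006),'foot')
y=(H[:,0]>17)&(H[:,0]<32)&(H[:,1]>70)&(H[:,2]>120)&ins&(P[:,1]>.05)&(P[:,1]<.4)
rect(y&(abs(P[:,2]-.03)<.005),'traytop')
# contour of tray in side, cast on z=.03
s=load('side'); hs=cv2.cvtColor(s['img'],cv2.COLOR_RGB2HSV)
m=cv2.inRange(hs,(17,60,110),(32,255,255)); m[:250]=0; m[360:]=0; m[:,:170]=0; m[:,280:]=0
n,l,st,_=cv2.connectedComponentsWithStats(m); k=1+np.argmax(st[1:,4]); m=(l==k).astype(np.uint8)
c=max(cv2.findContours(m,0,1)[0],key=cv2.contourArea).reshape(-1,2)
print('tray side',cv2.minAreaRect((onplane(s,c,.03)[:,:2]*1000).astype(np.float32)))
# blade in tray
w=cv2.inRange(hs,(0,0,150),(180,60,255)); w[:265]=0;w[305:]=0;w[:,:190]=0;w[:,230:]=0
c=max(cv2.findContours(w,0,1)[0],key=cv2.contourArea).reshape(-1,2)
print('blade',c.min(0),c.max(0),cv2.minAreaRect((onplane(s,c,.016)[:,:2]*1000).astype(np.float32)))
# handle dark
d=cv2.inRange(hs,(0,0,0),(180,255,60)); d[:285]=0;d[340:]=0;d[:,:205]=0;d[:,250:]=0
c=max(cv2.findContours(d,0,1)[0],key=cv2.contourArea).reshape(-1,2)
print('handle',c.min(0),c.max(0),cv2.minAreaRect((onplane(s,c,.03)[:,:2]*1000).astype(np.float32)))
# anvil
for n in('scene','side'):
    s=load(n);X=depthpts(s,np.c_[np.mgrid[0:420,0:560][1].ravel(),np.mgrid[0:420,0:560][0].ravel()])
    hs=cv2.cvtColor(s['img'],cv2.COLOR_RGB2HSV).reshape(-1,3)
    a=(abs(X[:,2]-.055)<.005)&(hs[:,1]<50)&(X[:,0]>.5)&(X[:,0]<.9)&(abs(X[:,1])<.2)&(hs[:,2]>70)
    q=X[a][:,:2]; print('anvil',n,len(q),cv2.minEnclosingCircle((q*1000).astype(np.float32)),q.min(0),q.max(0))
# ball
s=load('scene');hs=cv2.cvtColor(s['img'],cv2.COLOR_RGB2HSV)
b=cv2.inRange(hs,(0,0,0),(180,255,70)); b[:180]=0;b[203:]=0;b[:,:314]=0;b[:,333:]=0
c=max(cv2.findContours(b,0,1)[0],key=cv2.contourArea);print('ball',cv2.minEnclosingCircle(c),cv2.boundingRect(c))
E
python3 m.py; python3 - <<'E'
from h import *
save(load('side'),'crop_tray',(170,190,290,360),3.5)
print(get_obs())
E
```

```text
headtop 727 z [0.2076 0.2125 0.2166] rect ((755.2744140625, 56.082855224609375), (70.69480895996094, 175.97946166992188), 80.59020233154297)
foot 521 z [0.0251 0.0298 0.0344] rect ((752.0694580078125, 56.919715881347656), (112.12173461914062, 238.4807891845703), 82.34410858154297)
traytop 2496 z [0.0261 0.0296 0.0333] rect ((508.5230712890625, 278.31982421875), (142.39254760742188, 234.37542724609375), 70.198974609375)
tray side ((502.4742126464844, 281.43609619140625), (145.29966735839844, 244.36277770996094), 70.70142364501953)
blade [201 280] [217 295] ((577.9384765625, 254.34933471679688), (34.65064239501953, 48.20789337158203), 70.90814208984375)
handle [212 293] [242 333] ((478.5238037109375, 290.53717041015625), (29.068452835083008, 134.163818359375), 70.61800384521484)
anvil scene 378 ((695.4307250976562, 60.091888427734375), 45.73345184326172) [0.65175076 0.01636797] [0.74081357 0.09014348]
anvil side 380 ((686.3013305664062, 64.14579010009766), 46.98762130737305) [0.64400385 0.01717875] [0.73271342 0.10879529]
ball ((322.3571472167969, 190.88095092773438), 6.335845470428467) (317, 185, 12, 13)
{'time': 0.1, 'joint_positions': array([-1.03083076e-01,  8.79081761e-02,  1.37211100e+00,  6.85886540e-06,
        1.68358459e+00, -1.03076023e-01]), 'qvel': array([ 1.43037216e-05, -1.92364926e-03, -3.46563982e-03, -1.24663198e-03,
       -5.76765626e-04, -5.26319635e-04]), 'joint_torque': array([ 2.25695316e-03, -3.41256917e+01, -3.03301656e+01,  7.19034858e-02,
        3.05556308e-02, -9.49158243e-05]), 'tool_pos': array([5.49506670e-01, 5.81265085e-05, 2.04402416e-01]), 'ee_rot': array([-3.13959291e+00, -2.13711680e-04,  1.57078983e+00]), 'wrist_force': array([ 0.09051765,  0.26484159, -0.12640705]), 'wrist_torque': array([ 0.0026966 , -0.00205559,  0.04295708]), 'finger_force': 0.0, 'width': 0.09388144842912154}
```

View pics/crop_tray.png

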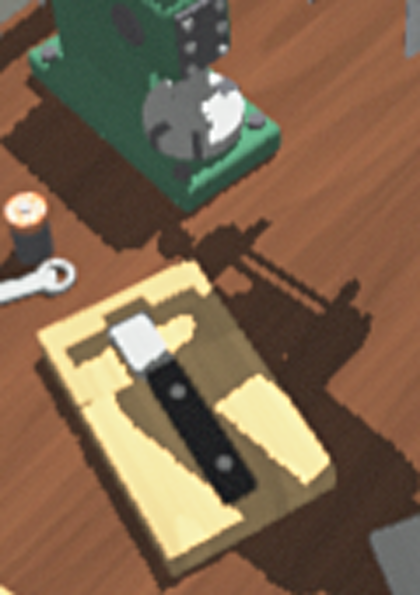

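The crop shows the tray gauge with a bright blade of about 48 × 34 mm visible and a handle of 134 × 29 mm. That fits the smallest size. Tray yaw is about -19.5°, the press origin is about (0.691, 0.065) and its yaw about -8.5°. I move over the tray first, keeping clear of the ball.

>>> carry_out --pt "0.04 -0.03 0 0 0 0" --pt "0.08 -0.05 0 0 0 -0.12" --pt "0.13 -0.05 0 0 0 -0.27" --pt "0.18 -0.04 0 0 0 -0.42" --pt "0.22 -0.02 0 0 0 -0.56" --jaw 0.64

```text
time: 0.6
tool_pos: [0.5289, 0.2224, 0.2058]
ee_rot: [3.141, -0.0, 2.138]
wrist_force: [0.6, -0.5, 0.0]
width: 0.0608
finger_force: 0.0
```

>>> carry_out --pt "0 0 0 0 0 -0.14" --pt "0 0 0 0 0 -0.28" --pt "0 0 0 0 0 -0.42" --pt "0 0 0 0 0 -0.56" --pt "0 0 0 0 0 -0.67"

```text
time: 1.1
tool_pos: [0.5297, 0.22, 0.2047]
ee_rot: [-3.141, -0.001, 2.806]
wrist_force: [-0.0, 0.5, 0.6]
width: 0.06
finger_force: 0.0
```

```bash
python3 - <<'E'
from h import *
s=snap('wrist'); save(s,'w1',f=1.4); o=get_obs(); print(o['tool_pos'],np.degrees(o['ee_rot']),o['width'],o['joint_positions'])
print(-s['R'].T@s['t'],s['R'][2])
s=snap('scene')
E
```

```text
[0.52970339 0.21994233 0.20472283] [-1.79949755e+02 -6.16581597e-02  1.60905451e+02] 0.06018931667756475 [ 2.94759135e-01  1.41026567e-01  1.31299935e+00 -7.78789311e-05
  1.68895278e+00 -9.42784046e-01]
[0.46084225 0.24325791 0.38380411] [ 0.2379894  -0.08423483 -0.96760815]
```

View pics/w1.png

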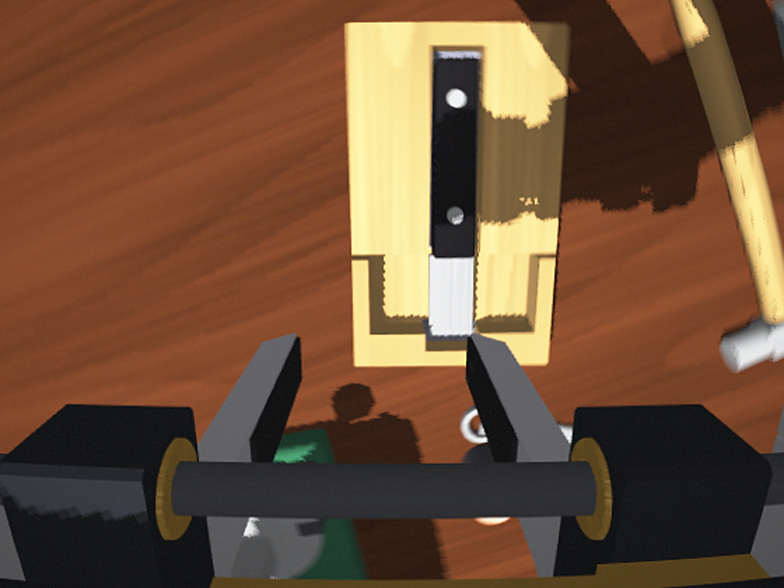

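The wrist view shows the handle at x 432–480, y 50–257, and the blade at x 430–474, y 257–335 (1.4× pixels), square in the tray. I cast these points for the pose.

```bash
python3 - <<'E'
from h import *
s=load('wrist'); hs=cv2.cvtColor(s['img'],cv2.COLOR_RGB2HSV)
w=cv2.inRange(hs,(0,0,140),(180,60,255)); w[:178]=0;w[245:]=0;w[:,:296]=0;w[:,350:]=0
c=max(cv2.findContours(w,0,1)[0],key=cv2.contourArea).reshape(-1,2)
print('blade',c.min(0),c.max(0),cv2.minAreaRect((onplane(s,c,.016)[:,:2]*1000).astype(np.float32)))
d=cv2.inRange(hs,(0,0,0),(180,255,70)); d[:30]=0;d[190:]=0;d[:,:300]=0;d[:,348:]=0
c=max(cv2.findContours(d,0,1)[0],key=cv2.contourArea).reshape(-1,2)
print('handle',c.min(0),c.max(0),cv2.minAreaRect((onplane(s,c,.03)[:,:2]*1000).astype(np.float32)))
y=cv2.inRange(hs,(15,60,90),(35,255,255)); y[:,400:]=0;y[:,:240]=0; y[270:]=0
n,l,st,_=cv2.connectedComponentsWithStats(y);k=1+np.argmax(st[1:,4]);c=max(cv2.findContours((l==k).astype(np.uint8),0,1)[0],key=cv2.contourArea).reshape(-1,2)
print('tray',cv2.minAreaRect((onplane(s,c,.03)[:,:2]*1000).astype(np.float32)))
print('step mid', onplane(s,[[(430+477)/2/1.4,257/1.4]],.03), 'tip mid',onplane(s,[[452/1.4,335/1.4]],.016),'rear',onplane(s,[[457/1.4,58/1.4]],.03))
E
```

```text
blade [306 182] [339 239] ((573.7144775390625, 255.94149780273438), (33.912010192871094, 60.5002555847168), 72.06776428222656)
handle [308  41] [342 183] ((482.1593322753906, 284.3628845214844), (30.099306106567383, 128.3604736328125), 71.3079605102539)
tray ((509.92022705078125, 275.9407958984375), (141.2432098388672, 230.93211364746094), 71.53116607666016)
step mid [[0.54376437 0.26465841 0.03      ]] tip mid [[0.60265313 0.24708613 0.016     ]] rear [[0.42198643 0.30567436 0.03      ]]
```

>>> carry_out --pt "-0.0132 0.0237 0 0 0 -0.006" --pt "-0.0264 0.0474 0.02 0 0 -0.012" --pt "-0.0264 0.0474 0.065 0 0 -0.012" --pt "-0.0264 0.0474 0.11 0 0 -0.012" --pt "-0.0264 0.0474 0.145 0 0 -0.012"

```text
time: 1.7
tool_pos: [0.5694, 0.2555, 0.0569]
ee_rot: [-3.139, -0.003, 2.81]
wrist_force: [-0.4, -0.4, -0.1]
width: 0.06
finger_force: 0.0
```

```bash
python3 - <<'E'
from h import *
s=snap('side'); save(s,'s2',(150,180,350,380),3); s=snap('wrist');save(s,'w2',f=1); o=get_obs(); print(o['tool_pos'],np.degrees(o['ee_rot']),o['width'])
E
```

```text
[0.56593786 0.25416267 0.05292694] [-179.49095777   -0.64761912  161.0361288 ] 0.05987024171985538
```

View pics/w2.png

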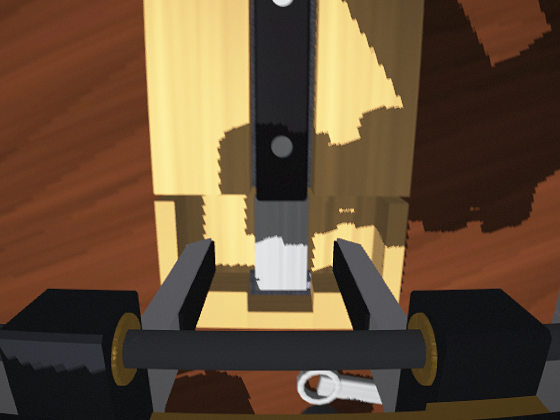

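The wrist view shows the fingertips straddling the blade (tips at x≈213 and 335, blade 255–312), both inside the cut-out. I go on down.

>>> carry_out --pt "0 0 0.01 0 0 0" --pt "0 0 0.02 0 0 0" --pt "0 0 0.03 0 0 0" --pt "0 0 0.035 0 0 0" --pt "0 0 0.035 0 0 0"

```text
time: 2.3
tool_pos: [0.5705, 0.2557, 0.025]
ee_rot: [-3.141, -0.001, 2.813]
wrist_force: [1.0, -0.3, 1.0]
width: 0.0605
finger_force: 0.0
```

>>> carry_out --pt "0 0 0 0 0 0" --pt "0 0 0 0 0 0" --pt "0 0 0 0 0 0" --pt "0 0 0 0 0 0" --pt "0 0 0 0 0 0"

```text
time: 2.8
tool_pos: [0.5709, 0.2559, 0.0257]
ee_rot: [3.141, 0.0, 2.813]
wrist_force: [0.2, 0.8, -0.2]
width: 0.0605
finger_force: 0.0
```

>>> carry_out --pt "0 0 0.006 0 0 0" --pt "0 0 0.012 0 0 0" --pt "0 0 0.0175 0 0 0" --pt "0 0 0.0175 0 0 0" --pt "0 0 0.0175 0 0 0"

```text
time: 3.3
tool_pos: [0.5705, 0.2557, 0.0075]
ee_rot: [-3.141, -0.001, 2.813]
wrist_force: [0.3, 0.4, -0.8]
width: 0.0604
finger_force: 0.0
```

>>> carry_out --pt "0 0 0 0 0 0" --pt "0 0 0 0 0 0" --pt "0 0 0 0 0 0" --pt "0 0 0 0 0 0" --pt "0 0 0 0 0 0" --jaw 0

```text
time: 3.8
tool_pos: [0.571, 0.256, 0.0083]
ee_rot: [3.141, 0.001, 2.813]
wrist_force: [0.7, 0.3, 0.9]
width: 0.0316
finger_force: 30.0
```

>>> carry_out --pt "0 0 0 0 0 0" --pt "0 0 0 0 0 0" --pt "0 0 0 0 0 0" --pt "0 0 0 0 0 0" --pt "0 0 0 0 0 0"

```text
time: 4.3
tool_pos: [0.571, 0.256, 0.0083]
ee_rot: [3.141, 0.001, 2.813]
wrist_force: [0.6, 1.2, 1.2]
width: 0.0317
finger_force: 30.0
```

Gripped, with the opening at 31.7 mm. I lift straight up.

>>> carry_out --pt "0 0 -0.006 0 0 0" --pt "0 0 -0.015 0 0 0" --pt "0 0 -0.025 0 0 0" --pt "0 0 -0.037 0 0 0" --pt "0 0 -0.05 0 0 0"

```text
time: 4.8
tool_pos: [0.5708, 0.2558, 0.0592]
ee_rot: [3.142, 0.0, 2.813]
wrist_force: [-0.8, 0.4, -2.9]
width: 0.0312
finger_force: 30.0
```

>>> carry_out --pt "0 0 -0.015 0 0 0" --pt "0 0 -0.03 0 0 0" --pt "0 0 -0.04 0 0 0" --pt "0 0 -0.04 0 0 0" --pt "0 0 -0.04 0 0 0"

```text
time: 5.3
tool_pos: [0.5707, 0.2558, 0.0982]
ee_rot: [3.141, 0.0, 2.813]
wrist_force: [-0.2, 0.6, -2.1]
width: 0.0314
finger_force: 30.0
```

```bash
python3 - <<'E'
from h import *
s=snap('wrist');w=s['img'];s2=snap('side'); im=np.hstack([w,s2['img']]); cv2.imwrite('pics/lift.png',cv2.resize(im[:,:,::-1],(800,300)))
o=get_obs(); print(o['tool_pos'],np.degrees(o['ee_rot']),o['width'])
E
```

```text
[0.57008891 0.25561333 0.0968858 ] [-1.79926565e+02 -8.88070483e-02  1.61162299e+02] 0.03202392815050694
```

View pics/lift.png

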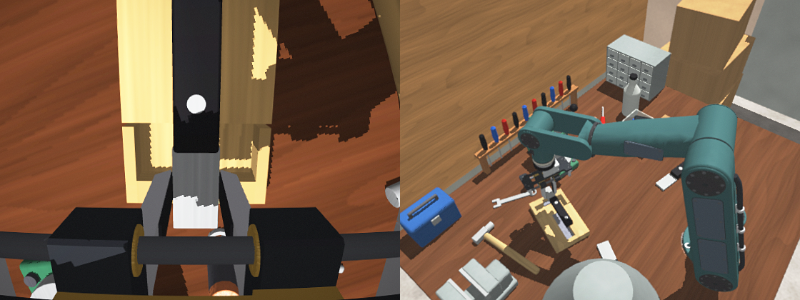

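Lifted cleanly: the wrist half shows the gauge between the fingers above the empty tray recess. The side half shows the same. I carry it to the free bench in front of the press, turning to the press's yaw.

>>> carry_out --pt "-0.004 -0.03 0 0 0 -0.035" --pt "-0.009 -0.075 0 0 0 -0.07" --pt "-0.015 -0.12 0 0 0 -0.105" --pt "-0.02 -0.165 0 0 0 -0.14" --pt "-0.0245 -0.1985 0 0 0 -0.175"

```text
time: 5.9
tool_pos: [0.5284, 0.0578, 0.0969]
ee_rot: [-3.141, -0.002, 2.988]
wrist_force: [0.8, -0.5, -2.5]
width: 0.0315
finger_force: 30.0
```

>>> carry_out --pt "0 0 0.0 0 0 0" --pt "0 0 0.02 0 0 0" --pt "0 0 0.04 0 0 0" --pt "0 0 0.06 0 0 0" --pt "0 0 0.075 0 0 0"

```text
time: 6.4
tool_pos: [0.5287, 0.0609, 0.0208]
ee_rot: [3.141, -0.003, 2.988]
wrist_force: [-0.2, -0.3, -2.4]
width: 0.0318
finger_force: 30.0
```

>>> carry_out --pt "0 0 0.004 0 0 0" --pt "0 0 0.008 0 0 0" --pt "0 0 0.012 0 0 0" --pt "0 0 0.012 0 0 0" --pt "0 0 0.012 0 0 0"

```text
time: 6.9
tool_pos: [0.5303, 0.0602, 0.0116]
ee_rot: [3.141, 0.001, 2.988]
wrist_force: [0.3, 0.3, -2.1]
width: 0.0318
finger_force: 30.0
```

>>> carry_out --pt "0 0 0.003 0 0 0" --pt "0 0 0.006 0 0 0" --pt "0 0 0.009 0 0 0" --pt "0 0 0.009 0 0 0" --pt "0 0 0.009 0 0 0"

```text
time: 7.4
tool_pos: [0.5297, 0.0601, 0.0018]
ee_rot: [-3.142, -0.0, 2.988]
wrist_force: [-0.2, 0.2, -2.3]
width: 0.0317
finger_force: 30.0
```

>>> carry_out --pt "0 0 0 0 0 0" --pt "0 0 0 0 0 0" --pt "0 0 0 0 0 0" --pt "0 0 0 0 0 0" --pt "0 0 0 0 0 0" --jaw 0.65

```text
time: 7.9
tool_pos: [0.53, 0.0601, 0.0022]
ee_rot: [3.142, 0.0, 2.988]
wrist_force: [-0.2, 0.4, 0.3]
width: 0.0611
finger_force: 0.0
```

>>> carry_out --pt "0 0 -0.02 0 0 0" --pt "0 0 -0.06 0 0 0" --pt "0 0 -0.1 0 0 0" --pt "0.03 0 -0.14 0 0 0" --pt "0.07 0 -0.18 0 0 0"

```text
time: 8.4
tool_pos: [0.4653, 0.07, 0.1794]
ee_rot: [3.141, 0.001, 2.987]
wrist_force: [0.5, 0.6, 0.5]
width: 0.0612
finger_force: 0.0
```

>>> carry_out --pt "0.02 0 0 0 0 0" --pt "0.05 0 0 0 0 0" --pt "0.05 0 0 0 0 0" --pt "0.05 0 0 0 0 0" --pt "0.05 0 0 0 0 0"

```text
time: 8.9
tool_pos: [0.4165, 0.0776, 0.1773]
ee_rot: [-3.142, 0.0, 2.988]
wrist_force: [-0.2, 0.3, 0.3]
width: 0.0609
finger_force: 0.0
```

```bash
python3 - <<'E'
from h import *
ims=[]
for n in('scene','side','wrist'):
    s=snap(n); ims.append(s['img'])
s=load('scene'); a=cv2.resize(ims[0][150:330,240:480],(800//2,300)); b=cv2.resize(ims[2],(400,300))
cv2.imwrite('pics/reg.png',np.hstack([a,b])[:,:,::-1])
o=get_obs(); print(o['tool_pos'],np.degrees(o['ee_rot']),o['width'])
E
```

```text
[0.41643664 0.07754667 0.17700973] [-1.79986556e+02 -3.70288567e-02  1.71164007e+02] 0.06145822429795853
```

View pics/reg.png

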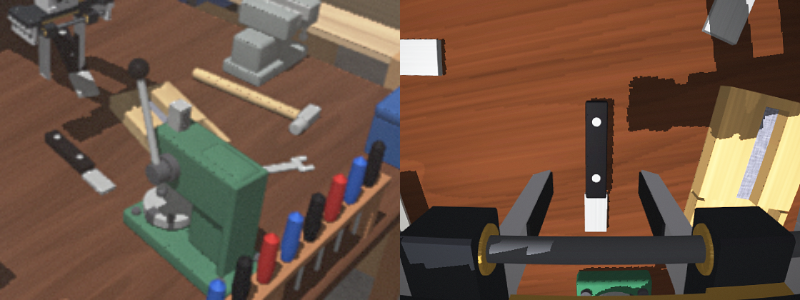

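The gauge lies free on the bench: scene crop at (80,160), wrist view handle x 586–606, y 100–197, and blade end at (596,230). Now I measure the gauge and refine the press.

```bash
cat > m2.py <<'E'
from h import *
def rr(s,c,z): return cv2.minAreaRect((onplane(s,c,z)[:,:2]*1000).astype(np.float32))
def near(s,lo,hi,X,rad,z,t):
    hs=cv2.cvtColor(s['img'],cv2.COLOR_RGB2HSV); m=cv2.inRange(hs,lo,hi)
    v,u=np.mgrid[0:420,0:560]; W=onplane(s,np.c_[u.ravel(),v.ravel()],z)[:,:2]
    m[(np.linalg.norm(W-X,axis=1)>rad).reshape(m.shape)]=0
    n,l,st,_=cv2.connectedComponentsWithStats(m); k=1+np.argmax(st[1:,4])
    c=max(cv2.findContours((l==k).astype(np.uint8),0,1)[0],key=cv2.contourArea).reshape(-1,2)
    print(t,np.round(np.array(sum([list(np.atleast_1d(a)) for a in rr(s,c,z)],[])),1)); return c
e=np.array([.989,-.148]); o=np.array([.503,.0643])
for n in('wrist','scene','side'):
    s=load(n)
    try:
        near(s,(0,0,0),(180,255,75),o-65e-3*e,.09,.022,n+' handle')
        near(s,(0,0,140),(180,60,255),o+32e-3*e,.045,.008,n+' blade')
    except Exception as x: print(n,x)
P=[];C=[]
for n in('scene','side'):
    s=load(n); v,u=np.mgrid[0:420,0:560]; uv=np.c_[u.ravel(),v.ravel()]; ok=s['range_z'].ravel()>0
    X=depthpts(s,uv)[ok]; c=s['img'].reshape(-1,3)[ok]; h=cv2.cvtColor(c[None],cv2.COLOR_RGB2HSV)[0].astype(int)
    g=(h[:,0]>50)&(h[:,0]<85)&(h[:,1]>90)&(X[:,0]>.5)&(X[:,0]<1)&(abs(X[:,1])<.3)
    for z,t in((.212,'head'),(.03,'foot')):
        q=X[g&(abs(X[:,2]-z)<.006)][:,:2]; print(n,t,len(q),cv2.minAreaRect((q*1000).astype(np.float32)))
    P.append(X);C.append(h)
    # steel top of anvil via ray casting at z=.055
    hs=cv2.cvtColor(s['img'],cv2.COLOR_RGB2HSV); 
    X=depthpts(s,uv); H=hs.reshape(-1,3).astype(int)
    st=(H[:,1]<60)&(H[:,2]>60)&(abs(X[:,2]-.055)<.006)
    W=onplane(s,uv,.055)[:,:2]; st&=np.linalg.norm(W-[.691,.065],axis=1)<.06
    q=W[st]; hull=cv2.convexHull((q*1000).astype(np.float32)).reshape(-1,2)
    f=np.linalg.lstsq(np.c_[2*hull,np.ones(len(hull))],(hull**2).sum(1),rcond=None)[0]
    print(n,'anvil circ fit',f[:2],np.sqrt(f[2]+f[0]**2+f[1]**2),'minenc',cv2.minEnclosingCircle(hull))
    # head top: bits of ram top (steel, z~.25)
    X=P[-1]; r=(h[:,1]<60)&(X[:,2]>.235)&(X[:,2]<.262)&(np.linalg.norm(X[:,:2]-[.691,.065],axis=1)<.05)
    print(n,'ram top',r.sum(),X[r].mean(0) if r.any() else '', np.percentile(X[r][:,2],[50,90]) if r.any() else '',cv2.minAreaRect((X[r][:,:2]*1000).astype(np.float32)) if r.any() else '')
X=np.vstack(P);h=np.vstack(C)
g=(h[:,0]>50)&(h[:,0]<85)&(h[:,1]>90)&(X[:,0]>.5)&(X[:,0]<1)&(abs(X[:,1])<.3)
for z,t in((.212,'head'),(.03,'foot')):
    q=X[g&(abs(X[:,2]-z)<.006)][:,:2]; print(t,len(q),cv2.minAreaRect((q*1000).astype(np.float32)))
E
python3 m2.py
```

```text
wrist handle [448.2  76.5  35.3 157.1  80.7]
wrist blade [532.3  58.4  31.4  60.   81.9]
scene handle [447.1  64.9  42.5 137.5  81.8]
scene blade [535.2  57.2  36.5  59.7  82. ]
side handle [430.9  87.2  44.4 137.1  80.7]
side blade [531.4  59.4  33.3  61.2  77.9]
scene head 5 ((758.927978515625, 52.80980682373047), (50.02820587158203, 154.32479858398438), 81.04611206054688)
scene foot 35 ((755.8829345703125, 35.806461334228516), (75.8122787475586, 226.6292266845703), 86.61168670654297)
scene anvil circ fit [697.21129974  53.56824784] 41.81412353864138 minenc ((698.2843627929688, 58.6045036315918), 47.259727478027344)
scene ram top 113 [0.69791129 0.05888336 0.24602194] [0.24788253 0.25099836] ((695.64208984375, 61.82490921020508), (26.07335662841797, 32.81666946411133), 75.7300796508789)
side head 712 ((754.5484619140625, 56.25620651245117), (68.18087768554688, 174.56320190429688), 82.10760498046875)
side foot 479 ((750.611328125, 59.95494842529297), (110.87258911132812, 232.93421936035156), 83.14279174804688)
side anvil circ fit [686.58099682  65.15837479] 45.75319907907321 minenc ((686.6467895507812, 65.87301635742188), 48.0628547668457)
side ram top 104 [0.68703176 0.06623003 0.24786457] [0.25007841 0.25379624] ((688.9617919921875, 63.92729568481445), (26.843271255493164, 28.462158203125), 81.68814849853516)
head 717 ((754.5484619140625, 56.25620651245117), (68.18087768554688, 174.56320190429688), 82.10760498046875)
foot 514 ((754.2177734375, 58.77851104736328), (111.76024627685547, 241.04258728027344), 82.3558578491211)
```

>>> carry_out --pt "0.002 -0.002 0.03 0 0 0" --pt "0.002 -0.002 0.07 0 0 0" --pt "0.002 -0.002 0.11 0 0 0" --pt "0.002 -0.002 0.14 0 0 0" --pt "0.002 -0.002 0.15 0 0 0"

```text
time: 9.55
tool_pos: [0.4109, 0.0758, 0.0235]
ee_rot: [-3.14, -0.007, 2.987]
wrist_force: [0.5, -0.2, -0.4]
width: 0.0608
finger_force: 0.0
```

>>> carry_out --pt "0 0 0.008 0 0 0" --pt "0 0 0.016 0 0 0" --pt "0 0 0.022 0 0 0" --pt "0 0 0.022 0 0 0" --pt "0 0 0.022 0 0 0"

```text
time: 10.05
tool_pos: [0.4142, 0.0761, 0.0061]
ee_rot: [3.141, 0.002, 2.988]
wrist_force: [-0.3, -0.3, -0.3]
width: 0.061
finger_force: 0.0
```

>>> carry_out --pt "0 0 0 0 0 0" --pt "0 0 0 0 0 0" --pt "0 0 0 0 0 0" --pt "0 0 0 0 0 0" --pt "0 0 0 0 0 0" --jaw 0

```text
time: 10.55
tool_pos: [0.4137, 0.0764, 0.0055]
ee_rot: [3.141, 0.0, 2.988]
wrist_force: [-0.5, 1.9, 0.0]
width: 0.0279
finger_force: 30.0
```

>>> carry_out --pt "0 0 0 0 0 0" --pt "0 0 0 0 0 0" --pt "0 0 0 0 0 0" --pt "0 0 0 0 0 0" --pt "0 0 0 0 0 0"

```text
time: 11.05
tool_pos: [0.4137, 0.0764, 0.0055]
ee_rot: [3.141, 0.0, 2.988]
wrist_force: [0.3, 2.0, 2.5]
width: 0.0278
finger_force: 30.0
```

>>> carry_out --pt "0 0 -0.006 0 0 0" --pt "0 0 -0.02 0 0 0" --pt "0 0 -0.04 0 0 -0.005" --pt "0 0 -0.057 0 0 -0.01" --pt "0 0 -0.064 0 0 -0.016"

```text
time: 11.55
tool_pos: [0.414, 0.0755, 0.0705]
ee_rot: [-3.141, 0.002, 3.004]
wrist_force: [-0.3, 0.1, -3.7]
width: 0.0276
finger_force: 30.0
```

>>> carry_out --pt "-0.015 0.004 0 0 0 0" --pt "-0.04 0.012 0 0 0 0" --pt "-0.07 0.02 0 0 0 0" --pt "-0.09 0.025 0 0 0 0" --pt "-0.0948 0.0273 0 0 0 0"

```text
time: 12.05
tool_pos: [0.5121, 0.0897, 0.0681]
ee_rot: [-3.14, -0.002, 3.003]
wrist_force: [-0.1, -0.1, -2.3]
width: 0.0277
finger_force: 30.0
```

>>> carry_out --pt "0 0 0 0 0 0" --pt "0 0 0 0 0 0" --pt "0 0 0 0 0 0" --pt "0 0 0 0 0 0" --pt "0 0 0 0 0 0"

```text
time: 12.55
tool_pos: [0.5108, 0.09, 0.0696]
ee_rot: [3.142, 0.0, 3.004]
wrist_force: [-0.9, -0.2, -3.4]
width: 0.0276
finger_force: 30.0
```

```bash
python3 - <<'E'
from h import *
ims=[]
for n in('scene','side','wrist'):
    s=snap(n); ims.append(s['img'])
o=get_obs(); print(o['tool_pos'],np.degrees(o['ee_rot']),o['width'],o['wrist_force'])
a=cv2.resize(ims[0][170:330,270:430],(400,400)); b=cv2.resize(ims[1][120:280,170:330],(400,400))
cv2.imwrite('pics/app.png',np.hstack([a,b])[:,:,::-1])
s=load('side')
# blade top points by depth
for n in('scene','side'):
    s=load(n); v,u=np.mgrid[0:420,0:560]; uv=np.c_[u.ravel(),v.ravel()]; X=depthpts(s,uv); H=cv2.cvtColor(s['img'],cv2.COLOR_RGB2HSV).reshape(-1,3).astype(int)
    e=np.array([.9905,-.137]); d=X[:,:2]-o['tool_pos'][:2]; al=d@e; la=d@[.137,.9905]
    for lo,hi,t in((30,88,'handle'),(94,152,'blade')):
        m=(al>lo)&(al<hi)&(abs(la)<.02*1)&(X[:,2]>.05)&(X[:,2]<.1) if 0 else (al*1e3>lo)&(al*1e3<hi)&(abs(la)<.020)&(X[:,2]>.05)&(X[:,2]<.1)
        if m.sum()>8:
            z=X[m][:,2]; print(n,t,m.sum(),'z pct',np.percentile(z,[10,50,75,90]),'slope',np.polyfit(al[m],z,1),'al max',al[m].max(),'lat',np.percentile(la[m],[3,50,97]))
E
```

```text
[0.51110884 0.09003316 0.0695225 ] [1.79999220e+02 2.15576041e-02 1.72100506e+02] 0.027751224331019182 [-0.58314159 -0.46381825 -1.51231677]
scene handle 186 z pct [0.06904404 0.08276413 0.08437476 0.08585013] slope [-0.00391423  0.08047181] al max 0.08783689414104216 lat [-0.01490279 -0.00734447  0.01300667]
scene blade 117 z pct [0.06224638 0.06886694 0.07030719 0.07152145] slope [-0.13568509  0.08374346] al max 0.1519837684495403 lat [-0.01597529 -0.00904035  0.01295278]
side blade 72 z pct [0.05640038 0.07090285 0.07337744 0.07535318] slope [-0.39989353  0.12419892] al max 0.14960214138043681 lat [-0.01515126  0.00520255  0.01847515]
```

View pics/app.png

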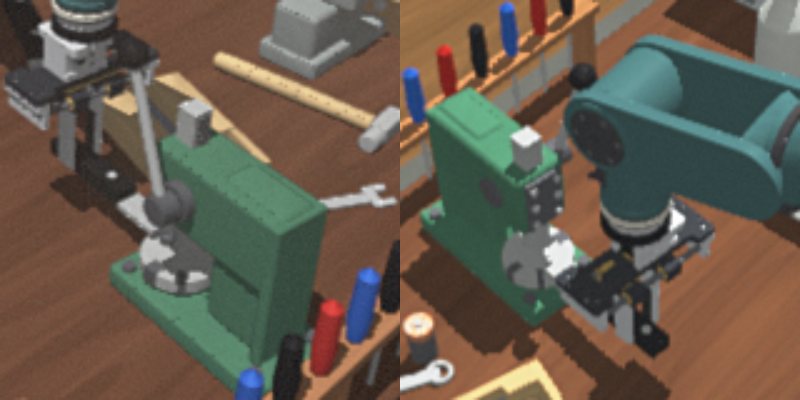

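The pictures show the gauge held level, the blade just in front of the anvil: scene crop (130,210), side crop (575,280). The ball in the side crop is at (583,75), which lets me triangulate the lever before going in.

```bash
python3 - <<'E'
from h import *
A=load('scene');B=load('side')
c1,d1=rays(A,[[322.4,190.4]]);c2,d2=rays(B,[[403.2,150]])
d1=d1[0];d2=d2[0]
t=np.linalg.lstsq(np.c_[d1,-d2],c2-c1,rcond=None)[0]; p=c1+d1*t[0];q=c2+d2*t[1]; print(p,q)
X=(p+q)/2; o=np.array([.6923,.0638]); a=np.radians(-7.9); e=np.array([np.cos(a),np.sin(a)]);n=np.array([-e[1],e[0]])
r=np.r_[(X[:2]-o)@e,(X[:2]-o)@n,X[2]]; print('press frame',r,'len',np.hypot(r[0]-.0275,r[2]-.167),'angle',np.radians(75)-np.arctan2(r[2]-.167,.0275-r[0]))
E
```

```text
[0.62910617 0.03636656 0.29745187] [ 0.27539908 -0.17360704  0.40465386]
press frame [-0.21956876 -0.1641567   0.35105286] len 0.3080883429376442 angle 0.668738295313639
```

```bash
python3 - <<'E'
from h import *
A=load('scene');B=load('side')
c1,d1=rays(A,[[322.4,190.4]]);c2,d2=rays(B,[[243.2,150]])
d1=d1[0];d2=d2[0]
t=np.linalg.lstsq(np.c_[d1,-d2],c2-c1,rcond=None)[0]; p=c1+d1*t[0];q=c2+d2*t[1]; print(p,q)
X=(p+q)/2; o=np.array([.6923,.0638]); a=np.radians(-7.9); e=np.array([np.cos(a),np.sin(a)]);n=np.array([-e[1],e[0]])
r=np.r_[(X[:2]-o)@e,(X[:2]-o)@n,X[2]]; print('press frame',r,'len',np.hypot(r[0]-.0275,r[2]-.167),'angle',np.radians(75)-np.arctan2(r[2]-.167,.0275-r[0]))
# tip lateral vs anvil in the same camera at same height done later
E
```

```text
[0.65433791 0.00608809 0.32139699] [0.65194717 0.00400342 0.32128014]
press frame [-0.03071038 -0.06357862  0.32133857] len 0.16495103142747455 angle 0.09886390911673026
```

The ball triangulates to y -63.6 mm in the press frame and 165 mm from the pivot, so the press frame holds. The lever angle is about 0.1 and the hand clears the ball. I go in, blade low.

>>> carry_out --pt "0 -0.0018 0.004 0 0 0" --pt "0 -0.0018 0.004 0 0 0" --pt "-0.015 -0.0018 0.004 0 0 0" --pt "-0.03 -0.0018 0.004 0 0 0" --pt "-0.045 -0.0018 0.004 0 0 0"

```text
time: 13.2
tool_pos: [0.5559, 0.082, 0.0652]
ee_rot: [-3.141, -0.0, 3.004]
wrist_force: [-1.4, 0.2, -1.9]
width: 0.0279
finger_force: 30.0
```

>>> carry_out --pt "-0.01 0 0 0 0 0" --pt "-0.018 0 0 0 0 0" --pt "-0.023 0 0 0 0 0" --pt "-0.025 0 0 0 0 0" --pt "-0.025 0 0 0 0 0"

```text
time: 13.7
tool_pos: [0.5802, 0.0787, 0.0653]
ee_rot: [-3.142, -0.0, 3.004]
wrist_force: [0.3, -0.0, -3.0]
width: 0.0275
finger_force: 30.0
```

>>> carry_out --pt "0 0 0 0 0 0" --pt "0 0 0 0 0 0" --pt "0 0 0 0 0 0" --pt "0 0 0 0 0 0" --pt "0 0 0 0 0 0"

```text
time: 14.2
tool_pos: [0.5802, 0.0787, 0.0654]
ee_rot: [3.142, 0.0, 3.004]
wrist_force: [0.2, 0.2, -2.7]
width: 0.0279
finger_force: 30.0
```

```bash
python3 - <<'E'
from h import *
ims=[]
for n in('scene','side','wrist'):
    s=snap(n); ims.append(s['img'])
o=get_obs(); print(o['tool_pos'],np.degrees(o['ee_rot']),o['width'],o['wrist_force'])
a=cv2.resize(ims[0][210:300,300:390],(400,400),interpolation=2); b=cv2.resize(ims[1][190:280,200:290],(400,400),interpolation=2)
cv2.imwrite('pics/in.png',np.hstack([a,b])[:,:,::-1])
E
```

```text
[0.58030705 0.07868312 0.06540868] [-1.79999868e+02  9.62113529e-03  1.72105300e+02] 0.027716459966777015 [ 0.1749203  -0.26736923 -2.17597902]
```

View pics/in.png

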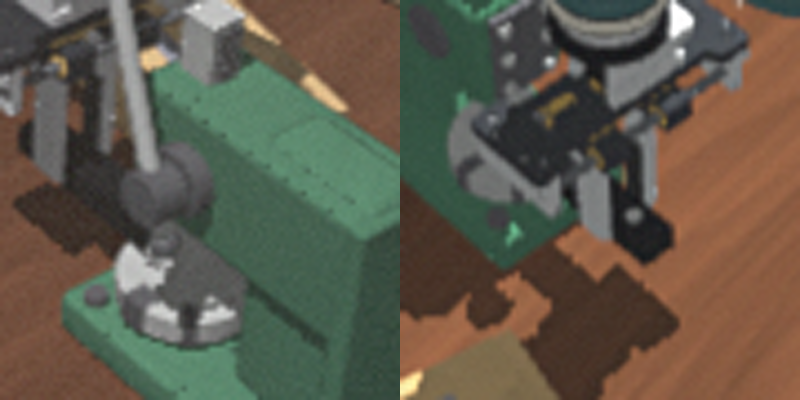

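Views show the blade under the lever side and the handle in the fingers, with the step hidden by the hand and no contact force. I creep forward and feel for the ram.

>>> carry_out --pt "-0.002 0 0 0 0 0" --pt "-0.004 0 0 0 0 0" --pt "-0.006 0 0 0 0 0" --pt "-0.007 0 0 0 0 0" --pt "-0.007 0 0 0 0 0"

```text
time: 14.85
tool_pos: [0.5874, 0.0777, 0.0653]
ee_rot: [3.142, 0.0, 3.004]
wrist_force: [-1.2, 0.1, -2.4]
width: 0.0277
finger_force: 30.0
```

>>> carry_out --pt "-0.0005 0 0 0 0 0" --pt "-0.001 0 0 0 0 0" --pt "-0.0015 0 0 0 0 0" --pt "-0.002 0 0 0 0 0" --pt "-0.002 0 0 0 0 0"

```text
time: 15.35
tool_pos: [0.5893, 0.0774, 0.0654]
ee_rot: [3.142, 0.0, 3.004]
wrist_force: [0.5, 0.3, -3.2]
width: 0.0273
finger_force: 30.0
```

>>> carry_out --pt "-0.0005 0 0 0 0 0" --pt "-0.001 0 0 0 0 0" --pt "-0.0015 0 0 0 0 0" --pt "-0.0015 0 0 0 0 0" --pt "-0.0015 0 0 0 0 0"

```text
time: 15.85
tool_pos: [0.5907, 0.0772, 0.0654]
ee_rot: [-3.142, 0.0, 3.004]
wrist_force: [-0.4, 0.2, -2.6]
width: 0.0278
finger_force: 30.0
```

>>> carry_out --pt "-0.0005 0 0 0 0 0" --pt "-0.001 0 0 0 0 0" --pt "-0.0015 0 0 0 0 0" --pt "-0.0015 0 0 0 0 0" --pt "-0.0015 0 0 0 0 0"

```text
time: 16.35
tool_pos: [0.5913, 0.0772, 0.0651]
ee_rot: [-3.142, -0.002, 3.004]
wrist_force: [-3.5, 0.6, -1.5]
width: 0.0277
finger_force: 30.0
```

Contact at TCP x ≈ 0.591, within 1 mm of the prediction. I ease back 1 mm and lower onto the anvil.

>>> carry_out --pt "0.001 0 0 0 0 0" --pt "0.0012 0 0.001 0 0 0" --pt "0.0012 0 0.002 0 0 0" --pt "0.0012 0 0.003 0 0 0" --pt "0.0012 0 0.003 0 0 0"

```text
time: 16.85
tool_pos: [0.5913, 0.0771, 0.0622]
ee_rot: [-3.142, 0.001, 3.004]
wrist_force: [-1.2, 0.6, -1.9]
width: 0.0279
finger_force: 30.0
```

>>> carry_out --pt "0 0 0.0005 0 0 0" --pt "0 0 0.001 0 0 0" --pt "0 0 0.0015 0 0 0" --pt "0 0 0.0015 0 0 0" --pt "0 0 0.0015 0 0 0"

```text
time: 17.35
tool_pos: [0.5913, 0.0772, 0.061]
ee_rot: [3.142, 0.001, 3.004]
wrist_force: [-1.4, 0.9, -1.8]
width: 0.0278
finger_force: 30.0
```

>>> carry_out --pt "0 0 0.0003 0 0 0" --pt "0 0 0.0006 0 0 0" --pt "0 0 0.001 0 0 0" --pt "0 0 0.001 0 0 0" --pt "0 0 0.001 0 0 0"

```text
time: 17.85
tool_pos: [0.5912, 0.0772, 0.0604]
ee_rot: [3.142, 0.001, 3.004]
wrist_force: [-2.2, -0.9, 1.6]
width: 0.0277
finger_force: 30.0
```

>>> carry_out --pt "0 0 0 0 0 0" --pt "0 0 0 0 0 0" --pt "0 0 0 0 0 0" --pt "0 0 0 0 0 0" --pt "0 0 0 0 0 0"

```text
time: 18.35
tool_pos: [0.5912, 0.0772, 0.0602]
ee_rot: [3.142, 0.001, 3.004]
wrist_force: [-2.6, -0.7, 4.2]
width: 0.0277
finger_force: 30.0
```

The gauge rests on the anvil. I release, rise, back away and check.

>>> carry_out --pt "0 0 0 0 0 0" --pt "0 0 0 0 0 0" --pt "0 0 0 0 0 0" --pt "0 0 0 0 0 0" --pt "0 0 0 0 0 0" --jaw 0.55

```text
time: 18.85
tool_pos: [0.591, 0.0772, 0.0596]
ee_rot: [3.142, -0.0, 3.004]
wrist_force: [0.4, -0.8, 0.1]
width: 0.0516
finger_force: 0.0
```

>>> carry_out --pt "0 0 -0.01 0 0 0" --pt "0 0 -0.03 0 0 0" --pt "0.02 0 -0.05 0 0 0" --pt "0.06 0 -0.08 0 0 0" --pt "0.1 0 -0.12 0 0 0"

```text
time: 19.35
tool_pos: [0.4947, 0.0903, 0.1757]
ee_rot: [-3.141, -0.002, 3.003]
wrist_force: [1.3, 0.1, 0.7]
width: 0.0518
finger_force: 0.0
```

>>> carry_out --pt "0.03 0 -0.04 0 0 0" --pt "0.06 0 -0.08 0 0 0" --pt "0.06 0 -0.12 0 0 0" --pt "0.06 0 -0.15 0 0 0" --pt "0.06 0 -0.15 0 0 0"

```text
time: 19.85
tool_pos: [0.4383, 0.0988, 0.3318]
ee_rot: [3.139, 0.012, 3.004]
wrist_force: [0.7, -0.6, -0.3]
width: 0.0515
finger_force: 0.0
```

```bash
python3 - <<'E'
from h import *
ims=[]
for n in('scene','side','wrist'):
    s=snap(n); ims.append(s['img'])
o=get_obs(); print(o['tool_pos'],np.degrees(o['ee_rot']),o['width'],o['wrist_force'])
f=dict(dsize=(400,400),interpolation=2)
a=cv2.resize(ims[0][170:300,270:400],**f); b=cv2.resize(ims[1][140:270,180:310],**f)
cv2.imwrite('pics/home.png',np.hstack([a,b])[:,:,::-1])
E
```

```text
[0.43683661 0.09851569 0.32454718] [-1.79991003e+02 -4.58369110e-02  1.72100710e+02] 0.05186892510477011 [ 0.30621642 -0.0146011  -0.98458132]
```

View pics/home.png

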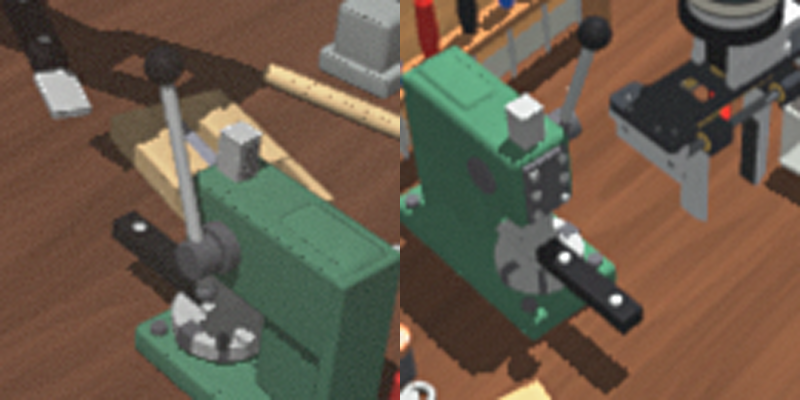

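The gauge lies home: side crop handle from (545,250) to (630,320), scene crop handle end (130,230), with the ball at (163,66) and (595,32). I check by numbers.

```bash
cat > m3.py <<'E'
from h import *
o=np.array([.6922,.0631]); a=np.radians(-7.9); e=np.array([np.cos(a),np.sin(a)]);n=np.array([-e[1],e[0]])
def big(m):
    k,l,st,_=cv2.connectedComponentsWithStats(m); j=1+np.argmax(st[1:,4]); return max(cv2.findContours((l==j).astype(np.uint8),0,1)[0],key=cv2.contourArea).reshape(-1,2)
def inpress(W): d=W[:,:2]-o; return np.c_[d@e,d@n]*1000
v,u=np.mgrid[0:420,0:560]; uv=np.c_[u.ravel(),v.ravel()]
R=[]
for nm,px in(('scene',(323,191)),('side',(243,150))):
    s=load(nm); H=cv2.cvtColor(s['img'],cv2.COLOR_RGB2HSV); X=depthpts(s,uv); Q=inpress(X)
    m=((H.reshape(-1,3)[:,2]<75)&(Q[:,0]<-5)&(Q[:,0]>-160)&(abs(Q[:,1])<30)&(X[:,2]>.069)&(X[:,2]<.09)).astype(np.uint8).reshape(420,560)
    c=big(m); q=inpress(onplane(s,c,.077)).astype(np.float32); print(nm,'handle top',cv2.minAreaRect(q),'x',q[:,0].min(),q[:,0].max(),'z',np.median(X[m.ravel()>0][:,2]))
    zs=X[m.ravel()>0]; qs=inpress(zs); top=zs[:,2]>.074; print('  slope',np.polyfit(qs[top,0],zs[top,2]*1e3,1))
    # ball by depth gate around last estimate
    B=(np.linalg.norm(X-[.653,.005,.321],axis=1)<.028)&(H.reshape(-1,3)[:,2]<90)
    c=big(B.astype(np.uint8).reshape(420,560)); (x,y),r=cv2.minEnclosingCircle(c); R.append(rays(s,[[x,y]])); print('  ball',x,y,r)
(c1,d1),(c2,d2)=R; d1=d1[0];d2=d2[0]; t=np.linalg.lstsq(np.c_[d1,-d2],c2-c1,rcond=None)[0]; p=c1+d1*t[0];q=c2+d2*t[1]; X=(p+q)/2; r=np.r_[inpress(X[None])[0],X[2]*1e3]
print('ball',X,p-q,'press',r,'angle',np.radians(75)-np.arctan2(r[2]-167,27.5-r[0]),'len',np.hypot(r[2]-167,27.5-r[0]))
E
python3 m3.py
```

```text
scene handle top ((-75.95234680175781, -4.923351287841797), (32.00848388671875, 122.48938751220703), 89.24388885498047) x -137.09222 -14.880442 z 0.07479412374609834
  slope [6.46508677e-03 7.65178993e+01]
  ball 323.0806579589844 191.66128540039062 6.978771686553955
side handle top ((-82.53150939941406, 2.89937686920166), (133.3690185546875, 30.526309967041016), 0.6518097519874573) x -149.25653 -15.847615 z 0.07689764760220053
  slope [1.66784349e-03 7.77385590e+01]
  ball 242.57691955566406 150.34616088867188 5.869747161865234
ball [0.65553799 0.00503884 0.31882958] [0.00238844 0.0020812  0.00012433] press [-28.33388263 -62.54911737 318.8295772 ] angle 0.09059163784604629 len 161.77034017468267
```

The handle is level, centred within about 1 mm, and square within 0.7°. Next is the lever: ball at world (0.654, 0.005, 0.320), angle about 0.1. I come in from above.

>>> carry_out --pt "0 0 -0.03 0 0 0" --pt "-0.02 0 -0.05 0 0 0" --pt "-0.06 -0.02 -0.05 0 0 0" --pt "-0.1 -0.05 -0.05 0 0 0" --pt "-0.14 -0.062 -0.05 0 0 0" --jaw 0.6

```text
time: 20.5
tool_pos: [0.568, 0.0158, 0.3731]
ee_rot: [-3.141, -0.003, 3.002]
wrist_force: [0.4, 0.5, 0.7]
width: 0.0564
finger_force: 0.0
```

>>> carry_out --pt "-0.03 0 0 0 0 0" --pt "-0.06 0 0 0 0 0" --pt "-0.08 0 0 0 0 0" --pt "-0.088 0 0 0 0 0" --pt "-0.088 0 0 0 0 0"

```text
time: 21.0
tool_pos: [0.6549, 0.0056, 0.372]
ee_rot: [-3.141, -0.005, 3.004]
wrist_force: [-0.6, 0.9, -0.6]
width: 0.0565
finger_force: 0.0
```

>>> carry_out --pt "0 0 0 0 0 0" --pt "0 0 0 0 0 0" --pt "0 0 0 0 0 0" --pt "0 0 0 0 0 0" --pt "0 0 0 0 0 0"

```text
time: 21.5
tool_pos: [0.6541, 0.006, 0.3759]
ee_rot: [3.142, 0.001, 3.004]
wrist_force: [0.3, -0.5, 0.3]
width: 0.0565
finger_force: 0.0
```

>>> carry_out --pt "0 0 0.02 0 0 0" --pt "0 0 0.04 0 0 0" --pt "0 0 0.06 0 0 0" --pt "0 0 0.07 0 0 0" --pt "0 0 0.075 0 0 0"

```text
time: 22.0
tool_pos: [0.654, 0.0059, 0.299]
ee_rot: [-3.141, -0.002, 3.004]
wrist_force: [-0.6, -0.6, 0.5]
width: 0.0561
finger_force: 0.0
```

>>> carry_out --pt "0 0 0 0 0 0" --pt "0 0 0 0 0 0" --pt "0 0 0 0 0 0" --pt "0 0 0 0 0 0" --pt "0 0 0 0 0 0"

```text
time: 22.5
tool_pos: [0.6546, 0.0058, 0.3009]
ee_rot: [3.142, 0.001, 3.004]
wrist_force: [-0.2, 0.6, 0.6]
width: 0.0563
finger_force: 0.0
```

```bash
python3 - <<'E'
from h import *
# where is the ball between the fingers (wrist view)?
s=snap('wrist'); o=get_obs(); print(o['tool_pos'],o['wrist_force'],o['width'])
print('pred ball px',proj(s,[.6545,.0052,.320]))
v,u=np.mgrid[0:420,0:560]; uv=np.c_[u.ravel(),v.ravel()]; X=depthpts(s,uv); V=cv2.cvtColor(s['img'],cv2.COLOR_RGB2HSV).reshape(-1,3)[:,2]
B=(np.linalg.norm(X-[.6545,.0052,.320],axis=1)<.026)&(V<110)
print(B.sum(), X[B].mean(0) if B.any() else '', cv2.boundingRect(np.ascontiguousarray(uv[B].astype(np.int32))) if B.any() else '', X[B].max(0) if B.any() else '',X[B].min(0) if B.any() else '')
E
```

```text
[0.65456149 0.00582162 0.30064327] [ 0.06543176 -0.15104316  0.09966814] 0.056548809506355234
pred ball px [[274.66539755 270.44389293]]
3867 [0.64936133 0.00575912 0.33143566] (240, 236, 70, 71) [0.66664898 0.0209634  0.33833233] [ 0.6376215  -0.01028612  0.31555735]
```

The wrist depth puts the ball centre at about (0.654, 0.005, 0.322), between the pads. I pinch it.

>>> carry_out --pt "0 0 0 0 0 0" --pt "0 0 0 0 0 0" --pt "0 0 0 0 0 0" --pt "0 0 0 0 0 0" --pt "0 0 0 0 0 0" --jaw 0

```text
time: 23.05
tool_pos: [0.6545, 0.0061, 0.3002]
ee_rot: [3.141, 0.0, 3.004]
wrist_force: [1.0, 0.9, 0.2]
width: 0.0308
finger_force: 30.0
```

```bash
python3 - <<'E'
import numpy as np
for r0 in (.1,):
    f=lambda t:np.array([-165*np.cos(np.radians(75)-t),165*np.sin(np.radians(75)-t)])
    for t in np.arange(.1,.8,.05): print(round(t,2),np.round(f(t)-f(r0),1))
E
```

```text
0.1 [0. 0.]
0.15 [-7.6 -3.1]
0.2 [-15.1  -6.6]
0.25 [-22.4 -10.5]
0.3 [-29.5 -14.7]
0.35 [-36.4 -19.2]
0.4 [-43.  -24.2]
0.45 [-49.4 -29.4]
0.5 [-55.5 -34.9]
0.55 [-61.3 -40.8]
0.6 [-66.8 -46.9]
0.65 [-72.  -53.3]
0.7 [-76.9 -59.9]
0.75 [-81.5 -66.8]
```

>>> carry_out --pt "0.0076 0 0.0031 0 0 0" --pt "0.0151 0 0.0066 0 0 0" --pt "0.0224 0 0.0105 0 0 0" --pt "0.0295 0 0.0147 0 0 0" --pt "0.0295 0 0.0147 0 0 0"

```text
time: 23.55
tool_pos: [0.625, 0.0103, 0.2859]
ee_rot: [3.141, 0.001, 3.004]
wrist_force: [0.0, 2.3, 0.8]
width: 0.0305
finger_force: 30.0
```

>>> carry_out --pt "0 0 0 0 0 0" --pt "0 0 0 0 0 0" --pt "0 0 0 0 0 0" --pt "0 0 0 0 0 0" --pt "0 0 0 0 0 0"

```text
time: 24.05
tool_pos: [0.625, 0.0103, 0.2858]
ee_rot: [3.141, -0.0, 3.004]
wrist_force: [-2.4, 2.9, 3.2]
width: 0.0304
finger_force: 30.0
```

>>> carry_out --pt "0.0069 0 0.0045 0 0 0" --pt "0.0135 0 0.0095 0 0 0" --pt "0.0199 0 0.0147 0 0 0" --pt "0.026 0 0.02 0 0 0" --pt "0.026 0 0.02 0 0 0"

```text
time: 24.55
tool_pos: [0.5978, 0.0141, 0.2645]
ee_rot: [3.141, -0.003, 3.004]
wrist_force: [-2.8, 5.4, 1.8]
width: 0.0304
finger_force: 30.0
```

>>> carry_out --pt "0 0 0 0 0 0" --pt "0 0 0 0 0 0" --pt "0 0 0 0 0 0" --pt "0 0 0 0 0 0" --pt "0 0 0 0 0 0"

```text
time: 25.05
tool_pos: [0.5978, 0.0141, 0.2645]
ee_rot: [3.141, -0.005, 3.004]
wrist_force: [-3.4, 5.3, 3.1]
width: 0.0306
finger_force: 30.0
```

>>> carry_out --pt "0.0029 0.0005 0.0027 0 0 0" --pt "0.0056 0.001 0.0055 0 0 0" --pt "0.0079 0.0012 0.0082 0 0 0" --pt "0.0102 0.0015 0.0108 0 0 0" --pt "0.0102 0.0015 0.0108 0 0 0"

```text
time: 25.55
tool_pos: [0.5886, 0.0154, 0.2544]
ee_rot: [-3.14, -0.002, 3.003]
wrist_force: [-3.2, 1.2, 4.1]
width: 0.0306
finger_force: 30.0
```

>>> carry_out --pt "0 0 0 0 0 0" --pt "0 0 0 0 0 0" --pt "0 0 0 0 0 0" --pt "0 0 0 0 0 0" --pt "0 0 0 0 0 0"

```text
time: 26.05
tool_pos: [0.5886, 0.0154, 0.2544]
ee_rot: [-3.14, -0.003, 3.003]
wrist_force: [-5.4, -0.4, 4.4]
width: 0.0304
finger_force: 30.0
```

>>> carry_out --pt "0.0015 0 0.001 0 0 0" --pt "0.0028 0 0.0022 0 0 0" --pt "0.0039 0 0.0033 0 0 0" --pt "0.005 0 0.0045 0 0 0" --pt "0.005 0 0.0045 0 0 0"

```text
time: 26.55
tool_pos: [0.5847, 0.016, 0.2498]
ee_rot: [-3.14, 0.0, 3.003]
wrist_force: [-0.3, -3.9, 2.0]
width: 0.0303
finger_force: 30.0
```

>>> carry_out --pt "0 0 0 0 0 0" --pt "0 0 0 0 0 0" --pt "0 0 0 0 0 0" --pt "0 0 0 0 0 0" --pt "0 0 0 0 0 0"

```text
time: 27.05
tool_pos: [0.5847, 0.0161, 0.2498]
ee_rot: [-3.14, -0.0, 3.003]
wrist_force: [-0.8, -6.2, 2.8]
width: 0.0303
finger_force: 30.0
```

>>> carry_out --pt "0.0005 -0.0005 0.0006 0 0 0" --pt "0.001 -0.001 0.0012 0 0 0" --pt "0.0014 -0.0012 0.0018 0 0 0" --pt "0.0019 -0.0012 0.0024 0 0 0" --pt "0.0019 -0.0012 0.0024 0 0 0"

```text
time: 27.55
tool_pos: [0.5828, 0.0163, 0.2475]
ee_rot: [3.141, 0.0, 3.004]
wrist_force: [1.6, -2.7, 0.9]
width: 0.031
finger_force: 30.0
```

>>> carry_out --pt "0.0003 0 0.0004 0 0 0" --pt "0.0006 0 0.0008 0 0 0" --pt "0.0006 0 0.0008 0 0 0" --pt "0.0006 0 0.0008 0 0 0" --pt "0.0006 0 0.0008 0 0 0"

```text
time: 28.05
tool_pos: [0.5821, 0.0164, 0.2468]
ee_rot: [3.141, 0.0, 3.004]
wrist_force: [3.2, -1.3, 0.8]
width: 0.0306
finger_force: 30.0
```

>>> carry_out --pt "0.0003 0 0.0004 0 0 0" --pt "0.0006 0 0.0008 0 0 0" --pt "0.0006 0 0.0008 0 0 0" --pt "0.0006 0 0.0008 0 0 0" --pt "0.0006 0 0.0008 0 0 0"

```text
time: 28.55
tool_pos: [0.5815, 0.0165, 0.2461]
ee_rot: [3.141, 0.0, 3.004]
wrist_force: [3.8, -1.0, -0.3]
width: 0.0306
finger_force: 30.0
```

>>> carry_out --pt "0.0001 0 0.0005 0 0 0" --pt "0.0002 0 0.001 0 0 0" --pt "0.0002 0 0.001 0 0 0" --pt "0.0002 0 0.001 0 0 0" --pt "0.0002 0 0.001 0 0 0"

```text
time: 29.05
tool_pos: [0.5809, 0.0165, 0.2453]
ee_rot: [3.141, -0.001, 3.004]
wrist_force: [1.2, -0.4, 0.5]
width: 0.0306
finger_force: 30.0
```

>>> carry_out --pt "0.0003 0 0.0004 0 0 0" --pt "0.0006 0 0.0008 0 0 0" --pt "0.0006 0 0.0008 0 0 0" --pt "0.0006 0 0.0008 0 0 0" --pt "0.0006 0 0.0008 0 0 0"

```text
time: 29.55
tool_pos: [0.5803, 0.0166, 0.2446]
ee_rot: [3.141, -0.0, 3.004]
wrist_force: [-0.3, 1.2, 2.7]
width: 0.0306
finger_force: 30.0
```

>>> carry_out --pt "0.0003 0 0.0004 0 0 0" --pt "0.0006 0 0.0008 0 0 0" --pt "0.0006 0 0.0008 0 0 0" --pt "0.0006 0 0.0008 0 0 0" --pt "0.0006 0 0.0008 0 0 0"

```text
time: 30.05
tool_pos: [0.5797, 0.0167, 0.2437]
ee_rot: [3.141, -0.001, 3.004]
wrist_force: [-1.8, 2.4, 3.4]
width: 0.0309
finger_force: 30.0
```

>>> carry_out --pt "0.0003 0 0.0004 0 0 0" --pt "0.0006 0 0.0008 0 0 0" --pt "0.0006 0 0.0008 0 0 0" --pt "0.0006 0 0.0008 0 0 0" --pt "0.0006 0 0.0008 0 0 0"

```text
time: 30.55
tool_pos: [0.5795, 0.0167, 0.2433]
ee_rot: [3.141, 0.001, 3.004]
wrist_force: [-1.5, 2.2, 5.5]
width: 0.0307
finger_force: 30.0
```

>>> carry_out --pt "0.0003 0 0.0004 0 0 0" --pt "0.0006 0 0.0008 0 0 0" --pt "0.0006 0 0.0008 0 0 0" --pt "0.0006 0 0.0008 0 0 0" --pt "0.0006 0 0.0008 0 0 0"

```text
time: 31.05
tool_pos: [0.5793, 0.0167, 0.243]
ee_rot: [3.141, 0.002, 3.004]
wrist_force: [-1.3, 1.8, 7.2]
width: 0.0307
finger_force: 30.0
```

>>> carry_out --pt "0.0003 0 0.0004 0 0 0" --pt "0.0004 0 0.0005 0 0 0" --pt "0.0004 0 0.0005 0 0 0" --pt "0.0004 0 0.0005 0 0 0" --pt "0.0004 0 0.0005 0 0 0"

```text
time: 31.55
tool_pos: [0.5792, 0.0167, 0.2429]
ee_rot: [3.141, 0.003, 3.004]
wrist_force: [-0.1, 2.1, 6.3]
width: 0.0305
finger_force: 30.0
```

>>> carry_out --pt "0.0003 0 0.0004 0 0 0" --pt "0.0006 0 0.0008 0 0 0" --pt "0.0006 0 0.0008 0 0 0" --pt "0.0006 0 0.0008 0 0 0" --pt "0.0006 0 0.0008 0 0 0"

```text
time: 32.05
tool_pos: [0.579, 0.0168, 0.2425]
ee_rot: [3.141, 0.005, 3.004]
wrist_force: [-0.4, 3.5, 7.8]
width: 0.0306
finger_force: 30.0
```

The force rises steadily while the motion has stalled, so the ram rests on the blade. I let go and lift away.

>>> carry_out --pt "0 0 0 0 0 0" --pt "0 0 0 0 0 0" --pt "0 0 0 0 0 0" --pt "0 0 0 0 0 0" --pt "0 0 0 0 0 0" --jaw 0.55

```text
time: 32.55
tool_pos: [0.5776, 0.0166, 0.24]
ee_rot: [-3.141, -0.001, 3.004]
wrist_force: [0.0, 0.3, -0.1]
width: 0.0515
finger_force: 0.0
```

>>> carry_out --pt "0 0 -0.01 0 0 0" --pt "0 0 -0.03 0 0 0" --pt "0 0 -0.06 0 0 0" --pt "0 0 -0.1 0 0 0" --pt "0.03 0 -0.12 0 0 0"

```text
time: 33.05
tool_pos: [0.5502, 0.0203, 0.3628]
ee_rot: [-3.142, 0.003, 3.003]
wrist_force: [-0.9, -0.8, 0.0]
width: 0.0515
finger_force: 0.0
```

>>> carry_out --pt "0.04 0 0 0 0 0" --pt "0.08 0 0 0 0 0" --pt "0.11 0 0 0 0 0" --pt "0.12 0 0 0 0 0" --pt "0.12 0 0 0 0 0"

```text
time: 33.55
tool_pos: [0.4288, 0.0375, 0.3623]
ee_rot: [3.141, 0.004, 3.004]
wrist_force: [0.2, 0.2, -0.3]
width: 0.0516
finger_force: 0.0
```

```bash
python3 - <<'E'
from h import *
for n in('scene','side'): snap(n)
E
sed -i 's/\[.653,.005,.321\],axis=1)<.028/[.579,.0167,.262],axis=1)<.03/' m3.py; python3 m3.py
python3 - <<'E'
from h import *
for n in('scene','side'):
    s=load(n); v,u=np.mgrid[0:420,0:560]; X=depthpts(s,np.c_[u.ravel(),v.ravel()]); H=cv2.cvtColor(s['img'],cv2.COLOR_RGB2HSV).reshape(-1,3).astype(int)
    r=(H[:,1]<60)&(X[:,2]>.22)&(X[:,2]<.262)&(np.linalg.norm(X[:,:2]-[.691,.064],axis=1)<.03); print(n,r.sum(),np.percentile(X[r][:,2],[50,80,90,95]))
E
```

```text
scene handle top ((-71.78894805908203, -4.719974517822266), (32.6004753112793, 129.9934539794922), 88.98423767089844) x -136.79008 -6.955743 z 0.0750622463936289
  slope [-1.93127661e-03  7.56940796e+01]
  ball 303.33099365234375 197.1901397705078 6.026264190673828
side handle top ((-82.54476165771484, 2.9719228744506836), (133.3808135986328, 30.77644920349121), 0.36824333667755127) x -149.25653 -15.847615 z 0.07690986400188748
  slope [-1.79530964e-03  7.75166109e+01]
  ball 261.3636474609375 179.0 5.724475383758545
ball [0.58058004 0.01655128 0.26368607] [ 2.73404436e-03  2.42759758e-03 -9.83599146e-05] press [-104.16275477  -61.44850644  263.68607352] angle 0.6755896186169772 len 163.35016928855583
scene 145 [0.23701929 0.24131708 0.24256875 0.2430652 ]
side 122 [0.23976285 0.24405245 0.2450385  0.24543887]
```

The gauge is unmoved. The lever reads about 0.676 and the ram top about 0.243 m, which is 63 + 180 mm, so the ram is on the blade. I hand in.

```bash
python3 -c "
from bench import *
print(close_job())"
```

```text
the job is handed in; nothing more can be done
None
```

I handed the job in at about 34 s of the 72 s allowed: the gauge lies home on the anvil, centred and square within what the cameras can resolve, and the ram rests on the blade with the lever at about 0.68 rad; the interface gave no verdict.

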